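# Set out the reagent row for a pipetting run

## Task

Set out the bench for a pipetting run on the row of three white tiles: stand the tall amber bottle on the tile next to the waste beaker, the aluminium tube block on the middle tile, and the squat amber jar on the tile at the mixer's end, each upright in the middle of its tile; lay the black cover flat on top of the tube block, grip up and squared up with it. Never tip the bottle or the jar over, and leave the sample rack standing where it is.

Things in the scene. Friction and masses are not known exactly. Their poses are not given: they have to be found in the camera images.
- tall_bottle: tall, slim round bottle of amber glass with a paper label and a black cap nearly as wide as the body; 40 mm diameter, 72 mm tall (glass to 52 mm, cap 39 mm wide above), about 0.11 kg, loose; origin at the centre of its underside, z up along its axis; starts on the bench, robot side of the tiles
- squat_jar: low, wide round jar of amber glass with a paper label and a black cap nearly as wide as the body; 56 mm diameter, 44 mm tall (glass to 28 mm, cap 55 mm wide above), about 0.12 kg, loose; origin at the centre of its underside, z up along its axis; starts on the bench, robot side of the tiles
- tube_block: bare aluminium tube block, 70 (x) x 46 (y) x 40 (z) mm, with two rows of four dark wells in its flat top, solid, about 0.3 kg, loose; origin at the centre of its underside, x along its long side, z up; starts on the bench, robot side of the tiles
- cover: black plastic cover of the tube block: flat plate 74 (x) x 50 (y) x 6 mm, with an upright grip bar in its middle, 44 mm long (x), 14 mm thick (y), its top 38 mm above the underside; flat below, it just lies on the block, overhanging 2 mm; 0.06 kg, loose, grip up; origin at the centre of its underside, z up; starts on the bench, robot side of the tiles
- tile_left: white ceramic tile lying fixed on the bench, 90 x 90 x 5 mm (top 5 mm above the bench); origin at the centre of its underside, z up, x and y along its edges. The three tiles lie in a row about 112 mm apart, the row running along the tiles' own y. This one is at the end of the row on the robot's left (+y)
- tile_middle: white ceramic tile lying fixed on the bench, 90 x 90 x 5 mm (top 5 mm above the bench); origin at the centre of its underside, z up, x and y along its edges. The three tiles lie in a row about 112 mm apart, the row running along the tiles' own y. This one is the middle of the row
- tile_right: white ceramic tile lying fixed on the bench, 90 x 90 x 5 mm (top 5 mm above the bench); origin at the centre of its underside, z up, x and y along its edges. The three tiles lie in a row about 112 mm apart, the row running along the tiles' own y. This one is at the end of the row on the robot's right (-y)
- beaker: clear glass waste beaker with a few used yellow tips in it, 94 mm diameter, 95 mm tall, fixed; it stands beyond one end of the tile row (either end), about 128 mm from the centre of the end tile; origin at the centre of its underside, z up
- mixer: grey tube mixer, a box 100 x 100 x 62 mm with a black rubber cup on top, 94 mm tall in all, fixed; it stands beyond the other end of the tile row; origin at the centre of its underside, z up
- tube_rack: white sample rack holding small clear capped tubes, 80 (x) x 44 (y) mm, 48 mm tall, about 0.25 kg, loose, standing among the things to be moved; to be left alone; origin at the centre of its underside, z up
Things that resemble listed ones, but are neither listed nor needed, are in the scene too. Leave any green or yellow look-alike of the squat_jar alone.

How it is judged (in metres and radians):
At the end, for the whole second after the job is handed in: Bottle on the tile by the beaker, block on the middle tile, jar on the tile by the mixer, each upright, resting on its tile within 15 mm of its centre; cover flat on the block, grip up, within 9 mm of its centre and 0.17 rad of its long side; all at rest (((horizontal distance between beaker and tile_left below 0.2 m and horizontal distance between tall_bottle and tile_left below 0.015 m and z of tall_bottle in the frame of tile_left between 0.002 and 0.009 m and angle between each of tall_bottle, squat_jar's own z axis and vertical below 0.1 rad and horizontal distance between squat_jar and tile_right below 0.015 m and z of squat_jar in the frame of tile_right between 0.002 and 0.009 m) or (horizontal distance between beaker and tile_right below 0.2 m and horizontal distance between tall_bottle and tile_right below 0.015 m and z of tall_bottle in the frame of tile_right between 0.002 and 0.009 m and angle between each of tall_bottle, squat_jar's own z axis and vertical below 0.1 rad and horizontal distance between squat_jar and tile_left below 0.015 m and z of squat_jar in the frame of tile_left between 0.002 and 0.009 m)) and horizontal distance between tube_block and tile_middle below 0.015 m and z of tube_block in the frame of tile_middle between 0.002 and 0.009 m and angle between each of tube_block, cover's own z axis and vertical below 0.1 rad and horizontal distance between cover and tube_block below 0.009 m and z of cover in the frame of tube_block between 0.037 and 0.044 m and angle between the x axis of cover and the x axis of tube_block, either way round below 0.17 rad and linear speed of each of tall_bottle, squat_jar, tube_block, cover below 0.02 m/s and angular speed of each of tall_bottle, squat_jar, tube_block, cover below 0.2 rad/s); the robot touches nothing.
It fails at once if the tall bottle or the squat jar is tipped over (more than 0.7 rad) (angle between any of tall_bottle, squat_jar's own z axis and vertical above 0.7 rad).
It fails at once if the sample rack is moved by more than 20 mm or tilted by more than 0.3 rad (distance of tube_rack from where it was at the start of the episode above 0.02 m or angle between tube_rack's own z axis and vertical above 0.3 rad).
It also fails if it takes over 115 s, if anything falls off the work surface, if the arm or the gripper's body presses on something with over 40 N, if the wrist force passes 120 N, or if a joint passes its speed limit or range.

## Robot

A 6-joint arm with a two-finger parallel gripper is mounted at the origin on the work surface. World frame = base frame: x ahead of the robot, y to its left, z up, the work surface at z = 0. Lengths are in m, angles in degrees, forces in N, time in s.
With the tool pointing down it reaches from about 0.25 to 0.725 m from the base axis. Payload 9.7 kg.
Tool frame: the origin (TCP) lies between the finger pads; the fingertips stand 25 mm ahead of it and the grasp point (between the pads) lies 6 mm ahead of it; z points along the fingers, y is the line along which they close (so a half turn about z gives the same grasp; the last joint's range is limited). The gripper opens to 85 mm and grips with 20 to 120 N. Pads are 22 mm wide; open, the fingers measure 114 mm over their backs; the gripper's body (76 mm by 85 mm) begins 54 mm behind the grasp point. The pads swing forward as they close: fully open they stand 13 mm farther back than shut.
Start: joints at [-76.547, 4.979, 10.078, 95.1, 0, 90], TCP at [0.128, -0.535, 0.256] pointing down, gripper open.
Joint ranges: [-179.16, 179.16], [-48.56, 103.87], [-65.8, 70.77], [-126.05, 130.52], [-82.76, 87.17], [-180, 180]. Speed limits (degrees/s): [127.2, 127.2, 147.25, 180, 180, 180].

## Interface

Orientations are given as [roll, pitch, yaw] about the fixed x, y, z axes, in that order (R = Rz(yaw) Ry(pitch) Rx(roll)).
In Python, from workcell import bot gives the robot as it stands. The module is installed in compiled form; this text tells all that it offers.
- The arm moves only by the shell command python3 -m pendant FILE [FORCE], which reads ROWS from the file FILE. ROWS is a JSON object with one list for each field, all of the same length, 1 to 5, a row being the entries at one place: dx, dy, dz (the shift in m), turn (a turn about the tool's z in degrees), jaw (the finger opening in m); each row is the pose to reach, as a shift and turn from the pose commanded when the command began, along the tool's axes at that moment; what a row does not reach only later rows make up. A row lasts 1/12 s, in which the tool goes at most 0.0417 m and 7.16 degrees, less where a joint would pass 70% of its speed; a pose out of reach is approached as far as the arm can. The fingers move at their own pace and stop on an object; FORCE is the grip in N (left out, the last holds). Time passes only in rows, so rows that do not move let the fingers close. It prints the time, the measured TCP pose, the force, the opening and the grip force at its end. Input that does not fit is refused with a message, and nothing moves.
- bot.get_obs(): the state, without advancing time (a new reading comes with each control period).
- bot.camera(name): name is "scene" or "top" or "wrist"; returns the picture (384x512x3 uint8, blue, green, red); there is no depth.
- bot.camera_info(name): a dict with "mtx" (3x3 intrinsics, pixels), "k1" (the pictures are not rectified: a ray, as slopes to the right and down, at radius r is drawn at 1 + k1 r^2 times it, then the intrinsics apply), "extrinsics" (4x4, takes a point from camera to world coordinates). Camera axes: x right, y down, z forward; pixel columns grow to the right and rows downward; lengths in m; the calibration is good to about 2 mm. A picture is of the moment at which its call begins: read the wrist's pose just before it. camera_info takes no time and is no camera call; for the wrist camera it gives the pose at the moment of the call.
- bot.job_done(): hands the job in; it is judged then, once.
The state is a dict: "time": time; "q": joint angles; "qd": joint speeds; "joint_efforts": joint torques, N m; "ee_pos": TCP position; "tcp_rot": TCP orientation; "wrist_force": force on the tool from outside, world axes, zero at the start; "torque": the same for the moment, N m; "opening": finger opening in m; "grasp_force": force on a finger pad.
Only numpy, scipy, OpenCV 4.12 (cv2) and the standard library are available. Lean on these libraries where they do the work, as an engineer would, in place of code of your own. Each camera call takes 0.05 s, during which the arm holds its last target. There are 200 camera calls.

## Working session

There is one attempt and no reset: what is moved stays moved. The work goes in short steps, Python scripts to look and compute and a shell command to move; the robot and the scene stay as the last step left them, time stands still between calls to the robot, and variables do not carry over. Pictures are saved under pics/ and viewed, at most 14 in all, crops included, and the job is handed in when it is done.

```bash
mkdir -p pics; python3 - <<'E'
from workcell import bot
import cv2,numpy as np
for n in("top","scene"):
    cv2.imwrite(f"pics/{n}0.png",bot.camera(n)); i=bot.camera_info(n); print(n,np.round(i["mtx"],1).tolist(),i["k1"],np.round(i["extrinsics"],3).tolist())
o=bot.get_obs();print(o["time"],o["ee_pos"],o["tcp_rot"],o["opening"])
E
```

```text
top [[479.6, 0.0, 257.4], [0.0, 479.6, 191.7], [0.0, 0.0, 1.0]] -0.13630323258171295 [[-0.029, -0.998, 0.063, 0.391], [-1.0, 0.03, 0.008, -0.042], [-0.01, -0.063, -0.998, 1.383], [0.0, 0.0, 0.0, 1.0]]
scene [[364.2, 0.0, 250.6], [0.0, 364.2, 184.9], [0.0, 0.0, 1.0]] -0.0640822032770966 [[0.16, 0.839, -0.52, 0.987], [0.987, -0.134, 0.088, -0.133], [0.004, -0.528, -0.849, 0.872], [0.0, 0.0, 0.0, 1.0]]
0.1 [ 0.12791103 -0.53475235  0.25564153] [-1.79931678e+02 -9.60389681e-04  1.34527038e+01] 0.08528890379084711
```

View pics/top0.png

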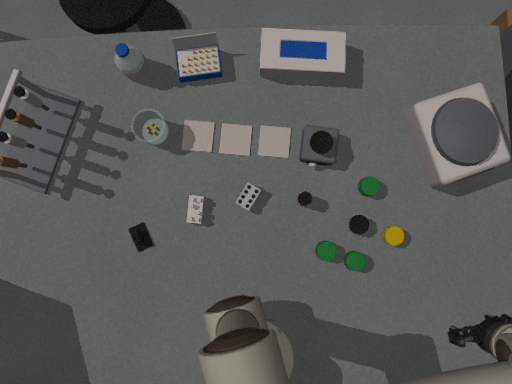

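View pics/scene0.png

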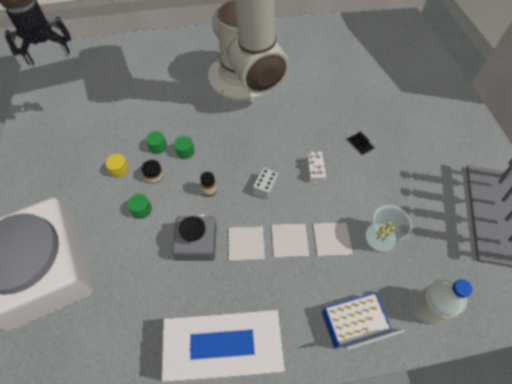

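Top view: the beaker (150,127) is at the left (+y) end and the mixer (320,145) at the right. The tiles are at (199,136), (236,139) and (275,142).

Candidates for the squat jar are the black cap (359,225), the green ones (370,187), (326,251), (355,261), and the yellow one (394,236). Only the black-capped one fits. The bottle is the slim black cap (305,199). Of the two white blocks, (249,196) with two rows of four dark wells is the tube block and (196,209) is the rack. The cover is at (141,237). I'll confirm these in a crop.

```bash
cat > h.py <<'E'
from workcell import bot
import cv2,numpy as np
def ray(info,px):
    K=np.array(info["mtx"]);k=info["k1"];T=np.array(info["extrinsics"])
    p=cv2.undistortPoints(np.array(px,float).reshape(-1,1,2),K,np.array([k,0,0,0,0.]),None,None,None).reshape(-1,2)
    return T[:3,3],np.c_[p,np.ones(len(p))]@T[:3,:3].T
def onz(info,px,z):
    c,d=ray(info,px);return (c+d*((z-c[2])/d[:,2])[:,None])
def rects(mask,lo,hi):
    out=[]
    for c in cv2.findContours(mask.astype(np.uint8),cv2.RETR_EXTERNAL,cv2.CHAIN_APPROX_NONE)[0]:
        if lo<cv2.contourArea(c)<hi: out.append(c)
    return out
def wrect(info,c,z):
    p=onz(info,c.reshape(-1,2),z)[:,:2]; (x,y),(w,h),a=cv2.minAreaRect((p*1000).astype(np.float32))
    if w<h: w,h,a=h,w,a+90
    return np.round([x,y,w,h,(a+90)%180-90],1)   # mm, long side angle
E
python3 - <<'E'
from h import *
im=cv2.imread("pics/top0.png");info=bot.camera_info("top");hsv=cv2.cvtColor(im,cv2.COLOR_BGR2HSV)
s=cv2.imread("pics/scene0.png")
a=cv2.resize(im[110:280,120:420],None,fx=2.6,fy=2.6,interpolation=3)[:, :780]
cv2.imwrite("pics/crop1.png",a)
V=hsv[...,2];S=hsv[...,1]
print("bright")
for c in rects((V>150)&(S<60),80,2500):
    m=c.reshape(-1,2).mean(0)
    if 180<m[0]<300 and m[1]>110: print(np.round(m),[wrect(info,c,z).tolist() for z in(.005,.04)])
print("dark")
for c in rects(V<50,60,1500):
    m=c.reshape(-1,2).mean(0)
    if 120<m[0]<400 and 110<m[1]<280: print(np.round(m),[wrect(info,c,z).tolist() for z in(.006,.044,.072)])
E
```

```text
bright
[195. 209.] [[434.1, 151.5, 77.8, 40.7, -7.6], [433.0, 146.6, 75.9, 39.7, -7.6]]
[274. 141.] [[622.9, -82.5, 84.8, 84.5, 83.1], [617.0, -81.5, 82.6, 82.4, 83.1]]
[235. 138.] [[632.5, 29.0, 86.7, 84.4, 82.9], [626.4, 27.2, 84.5, 82.2, 82.9]]
[201. 133.] [[647.0, 137.7, 84.9, 84.1, -6.9], [640.5, 133.1, 82.8, 82.0, -6.9]]
dark
[141. 237.] [[357.4, 309.9, 73.1, 50.5, 22.8], [358.3, 300.2, 71.0, 49.1, 22.8], [359.0, 293.0, 69.6, 48.1, 22.8]]
[359. 224.] [[374.7, -320.8, 54.7, 52.4, -2.2], [375.1, -313.1, 53.2, 50.9, -2.2], [375.4, -307.4, 52.1, 49.9, -2.2]]
[304. 198.] [[454.3, -166.0, 37.5, 37.4, 88.3], [452.6, -162.6, 36.5, 36.4, 88.3], [451.3, -160.0, 35.7, 35.6, 88.3]]
[321. 142.] [[617.1, -220.6, 66.3, 65.2, -35.7], [610.9, -215.7, 64.4, 63.4, -35.7], [606.3, -212.0, 63.1, 62.1, -35.7]]
```

View pics/crop1.png

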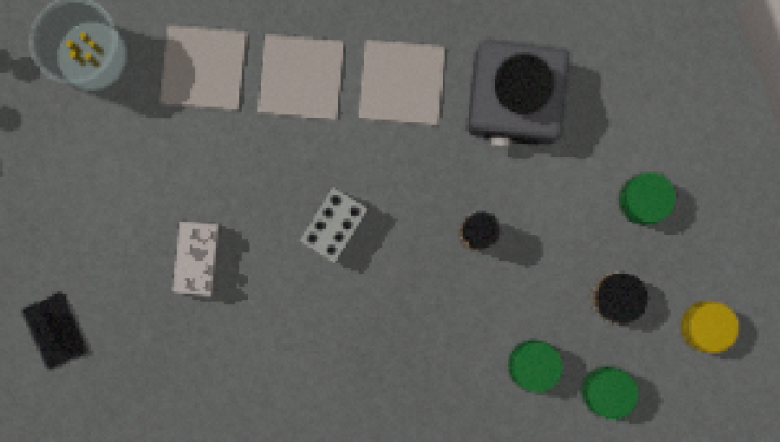

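The crop confirms it: two rows of four wells at crop (335,225), black-capped amber jar at (621,298), bottle at (481,230), cover at (55,330), rack with tubes at (196,258). Next I measure the block and check everything against the scene camera.

```bash
python3 - <<'E'
from h import *
for n,roi in(("top",(180,300,110,280)),("scene",(180,355,165,265))):
    im=cv2.imread(f"pics/{n}0.png");info=bot.camera_info(n);hsv=cv2.cvtColor(im,cv2.COLOR_BGR2HSV);V=hsv[...,2];S=hsv[...,1]
    for t in(115,130):
      for c in rects((V>t)&(S<70),80,2500):
        m=c.reshape(-1,2).mean(0)
        if roi[0]<m[0]<roi[1] and roi[2]<m[1]<roi[3]: print(n,t,np.round(m),[wrect(info,c,z).tolist() for z in(.005,.04)])
    for c in rects(V<50,40,1500):
        m=c.reshape(-1,2).mean(0)
        if 120<m[0]<400 and 110<m[1]<280: print(n,"dark",np.round(m),[wrect(info,c,z).tolist() for z in(.006,.044,.072)])
i=bot.camera_info("wrist");print(np.round(i["extrinsics"],3).tolist(),i["mtx"])
E
```

```text
top 115 [195. 209.] [[434.1, 151.5, 80.1, 43.2, -7.3], [433.0, 146.6, 78.0, 42.1, -7.3]]
top 115 [248. 196.] [[466.4, -3.1, 70.1, 45.7, -33.2], [464.5, -4.0, 68.4, 44.5, -33.2]]
top 115 [274. 141.] [[624.1, -83.6, 89.4, 89.1, -7.0], [618.2, -82.5, 87.1, 86.9, -7.0]]
top 115 [235. 139.] [[633.9, 29.1, 89.2, 89.2, -7.1], [627.7, 27.3, 86.9, 86.9, -7.1]]
top 115 [200. 134.] [[648.4, 138.3, 89.7, 88.8, -6.7], [641.8, 133.8, 87.4, 86.6, -6.7]]
top 130 [195. 209.] [[434.0, 151.6, 79.2, 42.5, -7.4], [432.9, 146.7, 77.2, 41.4, -7.4]]
top 130 [248. 196.] [[466.6, -3.3, 68.7, 44.3, -33.6], [464.7, -4.3, 67.0, 43.2, -33.6]]
top 130 [274. 141.] [[624.0, -83.7, 88.5, 88.0, 83.1], [618.0, -82.6, 86.2, 85.8, 83.1]]
top 130 [235. 139.] [[633.8, 29.0, 88.3, 87.9, 82.9], [627.6, 27.2, 86.0, 85.7, 82.9]]
top 130 [200. 134.] [[647.5, 138.4, 87.7, 87.4, 83.8], [640.9, 133.8, 85.5, 85.1, 83.8]]
top dark [141. 237.] [[357.4, 309.9, 73.1, 50.5, 22.8], [358.3, 300.2, 71.0, 49.1, 22.8], [359.0, 293.0, 69.6, 48.1, 22.8]]
top dark [359. 224.] [[374.7, -320.8, 54.7, 52.4, -2.2], [375.1, -313.1, 53.2, 50.9, -2.2]
[... 471 characters left out ...]
0.1], [582.8, -213.6, 63.4, 60.8, 20.1], [596.5, -210.9, 61.3, 58.7, 20.1]]
scene dark [207. 179.] [[417.6, -162.1, 43.1, 32.5, 4.3], [442.6, -160.8, 41.2, 31.1, 4.3], [461.0, -159.9, 39.8, 30.0, 4.3]]
scene dark [151. 169.] [[356.0, -320.5, 52.5, 51.1, -9.1], [383.7, -312.3, 50.2, 48.9, -9.1], [404.1, -306.2, 48.5, 47.2, -9.1]]
scene dark [360. 143.] [[360.3, 311.0, 65.1, 47.6, 22.8], [387.8, 291.5, 62.2, 45.5, 22.8], [408.1, 277.2, 60.1, 44.0, 22.8]]
[[0.231, -0.934, -0.272, 0.197], [-0.973, -0.221, -0.064, -0.518], [0.0, 0.279, -0.96, 0.374], [0.0, 0.0, 0.0, 1.0]] [[312.55115213   0.         258.93792675]
 [  0.         312.55115213 195.78793897]
 [  0.           0.           1.        ]]
```

```bash
cat >> h.py <<'E'
from scipy.spatial.transform import Rotation as Ro
def to(x,y,z,yaw):   # shift in tool axes and turn for a downward tool
    o=bot.get_obs();R=Ro.from_euler("xyz",o["tcp_rot"],degrees=True).as_matrix()
    d=R.T@(np.array([x,y,z])-o["ee_pos"]);cur=np.degrees(np.arctan2(R[1,0],R[0,0]))
    t=(cur-yaw+90)%180-90
    print("t",round(o["time"],2),"row",np.round(d,4),round(t,2),"dist",round(float(np.linalg.norm(d)),3),"pos",np.round(o["ee_pos"],4),"yaw",round(cur,2),"q6",round(float(o["q"][5]),1),"op",round(o["opening"],4))
E
echo '{"dx":[0.292,0.292,0.292,0.292,0.292],"dy":[-0.158,-0.158,-0.158,-0.158,-0.158],"dz":[0.05,0.05,0.05,0.05,0.05],"turn":[13.45,13.45,13.45,13.45,13.45],"jaw":[0.085,0.085,0.085,0.085,0.085]}' > m.json && python3 -m pendant m.json 40
python3 -c "
from h import *
to(.375,-.313,.2,0)"
```

```text
time: 0.52
ee_pos: [0.2798, -0.3981, 0.2252]
tcp_rot: [-180.0, 0.0, -0.0]
wrist_force: [1.3, -0.9, -0.4]
opening: 0.0852
grasp_force: 0.0
t 0.52 row [ 0.0951 -0.0852  0.0252] -0.04 dist 0.13 pos [ 0.2798 -0.3981  0.2252] yaw -0.04 q6 125.1 op 0.0852
```

```bash

echo '{"dx":[0.095,0.095,0.095,0.095,0.095],"dy":[-0.085,-0.085,-0.085,-0.085,-0.085],"dz":[0.025,0.025,0.025,0.025,0.025],"turn":[0,0,0,0,0],"jaw":[0.085,0.085,0.085,0.085,0.085]}' > m.json && python3 -m pendant m.json
python3 - <<'E'
from h import *
to(.375,-.313,.03,0)
i=bot.camera_info("wrist");im=bot.camera("wrist");cv2.imwrite("pics/w1.png",im)
V=cv2.cvtColor(im,cv2.COLOR_BGR2HSV)[...,2]
for c in rects(V<50,300,60000): print(np.round(c.reshape(-1,2).mean(0)),cv2.contourArea(c),wrect(i,c,.044))
E
```

```text
time: 0.93
ee_pos: [0.3751, -0.3127, 0.1998]
tcp_rot: [-179.9, 0.1, 0.2]
wrist_force: [-0.5, -0.6, -0.1]
opening: 0.0845
grasp_force: 0.0
t 0.93 row [1.000e-04 5.000e-04 1.698e-01] 0.24 dist 0.17 pos [ 0.3751 -0.3127  0.1998] yaw 0.24 q6 139.9 op 0.0845
[258. 333.] 34852.0 [ 216.3 -306.6  652.9  197.6  -89.7]
[260. 183.] 2659.0 [ 3.78e+02 -3.13e+02  5.40e+01  5.26e+01  1.00e-01]
[71. 98.] 2126.5 [ 455.2 -148.1   51.3   41.7   88.6]
```

View pics/w1.png

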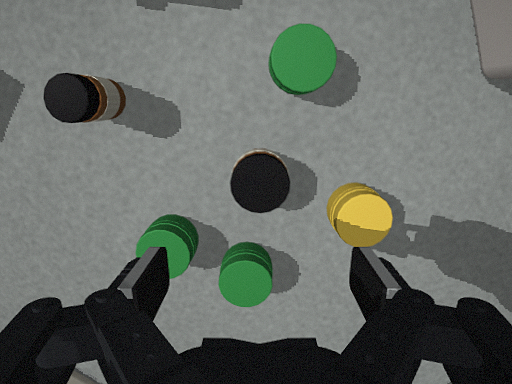

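Wrist view: the black cap of the amber jar is at (260,183), giving (377,-313) mm, which agrees with the top view. The yellow jar (362,219) and the green ones (246,275), (165,250) clear the fingers.

```bash

echo '{"dx":[0.001,0.001,0.001,0.001,0.001],"dy":[0,0,0,0,0],"dz":[0.17,0.17,0.17,0.17,0.17],"turn":[0,0,0,0,0],"jaw":[0.085,0.085,0.085,0.085,0.085]}' > m.json && python3 -m pendant m.json
echo '{"dx":[0,0,0,0,0],"dy":[0,0,0,0,0],"dz":[0,0,0,0,0],"turn":[0,0,0,0,0],"jaw":[0.085,0.045,0.045,0.045,0.045]}' > m.json && python3 -m pendant m.json 30
echo '{"dx":[0,0,0,0,0],"dy":[0,0,0,0,0],"dz":[0,0,0,0,0],"turn":[0,0,0,0,0],"jaw":[0.045,0.045,0.045,0.045,0.045]}' > m.json && python3 -m pendant m.json
```

```text
time: 1.4
ee_pos: [0.3706, -0.3131, 0.0239]
tcp_rot: [-179.6, 0.5, -0.1]
wrist_force: [-2.0, 0.4, -2.0]
opening: 0.0854
grasp_force: 0.0
time: 1.82
ee_pos: [0.3762, -0.316, 0.0342]
tcp_rot: [179.8, -0.2, -0.0]
wrist_force: [-3.2, 0.6, 9.3]
opening: 0.0549
grasp_force: 30.7
time: 2.23
ee_pos: [0.3762, -0.316, 0.0341]
tcp_rot: [179.8, -0.2, -0.0]
wrist_force: [-3.1, 0.6, 8.1]
opening: 0.0546
grasp_force: 30.8
```

```bash

echo '{"dx":[0,0,0,0,0],"dy":[0,0,0,0,0],"dz":[-0.02,-0.05,-0.09,-0.13,-0.13],"turn":[0,0,0,0,0],"jaw":[0.045,0.045,0.045,0.045,0.045]}' > m.json && python3 -m pendant m.json
echo '{"dx":[0.03,0.06,0.09,0.12,0.14],"dy":[-0.028,-0.056,-0.084,-0.112,-0.13],"dz":[0,0,0,0,0],"turn":[0,-4,-8,-12,-16],"jaw":[0.045,0.045,0.045,0.045,0.045]}' > m.json && python3 -m pendant m.json
python3 -c "
from h import *
to(.624,-.083,.16,30)"
```

```text
time: 2.65
ee_pos: [0.3773, -0.3167, 0.1707]
tcp_rot: [179.5, -0.6, 0.0]
wrist_force: [1.3, -0.4, -0.2]
opening: 0.0545
grasp_force: 33.4
time: 3.07
ee_pos: [0.5174, -0.1824, 0.1625]
tcp_rot: [179.9, -0.2, 16.3]
wrist_force: [0.7, -0.2, -2.2]
opening: 0.0546
grasp_force: 33.4
t 3.07 row [ 0.1301 -0.0655  0.0028] -13.72 dist 0.146 pos [ 0.5174 -0.1824  0.1625] yaw 16.28 q6 144.3 op 0.0546
```

```bash

echo '{"dx":[0.04,0.08,0.11,0.13,0.13],"dy":[-0.02,-0.04,-0.055,-0.0655,-0.0655],"dz":[0,0,0,0,0],"turn":[-5,-10,-13.7,-13.7,-13.7],"jaw":[0.045,0.045,0.045,0.045,0.045]}' > m.json && python3 -m pendant m.json
echo '{"dx":[0,0,0],"dy":[0,0,0],"dz":[0,0,0],"turn":[0,0,0],"jaw":[0.045,0.045,0.045]}' > m.json && python3 -m pendant m.json
python3 -c "
from h import *
to(.624,-.083,.04,30)"
```

```text
time: 3.48
ee_pos: [0.6249, -0.0824, 0.1614]
tcp_rot: [180.0, -0.1, 29.9]
wrist_force: [-0.4, -0.8, -1.4]
opening: 0.0548
grasp_force: 33.3
time: 3.73
ee_pos: [0.6215, -0.0866, 0.1616]
tcp_rot: [180.0, -0.0, 29.6]
wrist_force: [-0.4, -0.6, -0.7]
opening: 0.0545
grasp_force: 33.4
t 3.73 row [ 0.0039 -0.002   0.1216] -0.36 dist 0.122 pos [ 0.6215 -0.0866  0.1616] yaw 29.64 q6 142.4 op 0.0545
```

```bash

echo '{"dx":[0.004,0.004,0.004,0.004,0.004],"dy":[-0.002,-0.002,-0.002,-0.002,-0.002],"dz":[0.03,0.06,0.09,0.105,0.11],"turn":[0,0,0,0,0],"jaw":[0.045,0.045,0.045,0.045,0.045]}' > m.json && python3 -m pendant m.json
echo '{"dx":[0,0,0,0,0],"dy":[0,0,0,0,0],"dz":[0.003,0.006,0.009,0.012,0.012],"turn":[0,0,0,0,0],"jaw":[0.045,0.045,0.045,0.045,0.045]}' > m.json && python3 -m pendant m.json
python3 -c "
from h import *
to(.624,-.083,.04,30);print(bot.get_obs()['wrist_force'])"
```

```text
time: 4.15
ee_pos: [0.6222, -0.0829, 0.0479]
tcp_rot: [-179.9, 0.2, 29.6]
wrist_force: [-1.7, 0.4, -1.1]
opening: 0.0549
grasp_force: 33.3
time: 4.57
ee_pos: [0.6248, -0.0823, 0.0394]
tcp_rot: [179.9, -0.1, 29.7]
wrist_force: [-0.3, 0.6, -1.6]
opening: 0.0546
grasp_force: 33.3
t 4.57 row [-0.0011  0.0002 -0.0006] -0.3 dist 0.001 pos [ 0.6248 -0.0823  0.0394] yaw 29.7 q6 142.8 op 0.0546
[-0.34625423  0.55178768 -1.63288699]
```

```bash

echo '{"dx":[0,0,0,0],"dy":[0,0,0,0],"dz":[0.001,0.002,0.002,0.002],"turn":[0,0,0,0],"jaw":[0.045,0.045,0.045,0.045]}' > m.json && python3 -m pendant m.json
echo '{"dx":[0,0,0,0,0],"dy":[0,0,0,0,0],"dz":[0,0,0,0,0],"turn":[0,0,0,0,0],"jaw":[0.06,0.07,0.085,0.085,0.085]}' > m.json && python3 -m pendant m.json
echo '{"dx":[0,0,0,0,0],"dy":[0,0,0,0,0],"dz":[-0.02,-0.05,-0.09,-0.13,-0.15],"turn":[0,0,0,0,0],"jaw":[0.085,0.085,0.085,0.085,0.085]}' > m.json && python3 -m pendant m.json
python3 - <<'E'
from h import *
to(.452,-.160,.2,0)
im=bot.camera("top");cv2.imwrite("pics/top1.png",im)
E
```

```text
time: 4.9
ee_pos: [0.6248, -0.0822, 0.0392]
tcp_rot: [179.9, -0.1, 29.7]
wrist_force: [-5.4, -0.6, 11.5]
opening: 0.0546
grasp_force: 34.5
time: 5.32
ee_pos: [0.6243, -0.0821, 0.0366]
tcp_rot: [-180.0, 0.0, 29.7]
wrist_force: [0.4, -1.0, -1.3]
opening: 0.085
grasp_force: 0.0
time: 5.73
ee_pos: [0.6251, -0.0822, 0.192]
tcp_rot: [179.8, -0.2, 29.7]
wrist_force: [0.9, 0.1, 1.3]
opening: 0.0848
grasp_force: 0.0
t 5.73 row [-0.1889 -0.0182 -0.0088] 29.71 dist 0.19 pos [ 0.6251 -0.0822  0.192 ] yaw 29.71 q6 142.8 op 0.0848
```

```bash

echo '{"dx":[-0.189,-0.189,-0.189,-0.189,-0.189],"dy":[-0.018,-0.018,-0.018,-0.018,-0.018],"dz":[0,0,0,0,0],"turn":[0,0,0,0,0],"jaw":[0.085,0.085,0.085,0.085,0.085]}' > m.json && python3 -m pendant m.json
echo '{"dx":[0,0,0],"dy":[0,0,0],"dz":[0,0,0],"turn":[0,0,0],"jaw":[0.085,0.085,0.085]}' > m.json && python3 -m pendant m.json
python3 - <<'E'
from h import *
to(.452,-.160,.046,30)
i=bot.camera_info("wrist");im=bot.camera("wrist");cv2.imwrite("pics/w2.png",im)
V=cv2.cvtColor(im,cv2.COLOR_BGR2HSV)[...,2]
for c in rects(V<50,300,60000): print(np.round(c.reshape(-1,2).mean(0)),cv2.contourArea(c),wrect(i,c,.044),wrect(i,c,.072))
E
```

```text
time: 6.2
ee_pos: [0.4481, -0.1609, 0.1866]
tcp_rot: [-180.0, 0.0, 29.7]
wrist_force: [-0.1, 0.3, -0.8]
opening: 0.0848
grasp_force: 0.0
time: 6.45
ee_pos: [0.4518, -0.1601, 0.1869]
tcp_rot: [180.0, -0.0, 29.7]
wrist_force: [-1.1, 0.4, 0.1]
opening: 0.0851
grasp_force: 0.0
t 6.45 row [ 0.0002 -0.      0.1409] -0.31 dist 0.141 pos [ 0.4518 -0.1601  0.1869] yaw 29.69 q6 130.8 op 0.0851
[257. 333.] 34818.5 [ 321.1 -228.6  621.3  187.9  -60.4] [ 341.7 -217.4  554.8  167.8  -60.4]
[260. 195.] 1843.0 [ 448.9 -162.7   44.4   41.9   29.6] [ 455.9 -158.5   39.6   37.4   29.6]
[361. 106.] 933.0 [ 554.2 -199.3   94.4   10.9   81.2] [ 549.9 -191.3   84.3    9.8   81.2]
[437.  49.] 7541.0 [ 625.3 -227.4   82.7   76.   -56.1] [ 613.3 -216.4   73.8   67.8  -56.1]
```

View pics/w2.png

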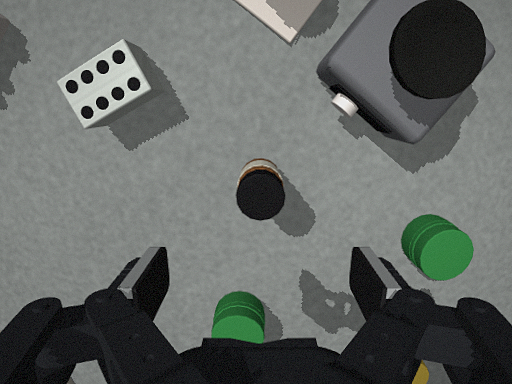

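The bottle's black cap is at (260,195), giving (455,-159) mm with a measured width of 39 mm. It stands free of its neighbours.

```bash

echo '{"dx":[0.003,0.003,0.003,0.003,0.003],"dy":[0,0,0,0,0],"dz":[0.035,0.07,0.1,0.125,0.141],"turn":[0,0,0,0,0],"jaw":[0.085,0.085,0.085,0.085,0.085]}' > m.json && python3 -m pendant m.json
echo '{"dx":[0,0,0,0,0],"dy":[0,0,0,0,0],"dz":[0,0,0,0,0],"turn":[0,0,0,0,0],"jaw":[0.085,0.085,0.03,0.03,0.03]}' > m.json && python3 -m pendant m.json 30
echo '{"dx":[0,0,0,0,0],"dy":[0,0,0,0,0],"dz":[0,0,0,0,0],"turn":[0,0,0,0,0],"jaw":[0.03,0.03,0.03,0.03,0.03]}' > m.json && python3 -m pendant m.json
```

```text
time: 6.92
ee_pos: [0.4534, -0.1575, 0.0423]
tcp_rot: [-179.8, 0.1, 29.8]
wrist_force: [-0.1, -0.0, -0.3]
opening: 0.0854
grasp_force: 0.0
time: 7.33
ee_pos: [0.4548, -0.1588, 0.0471]
tcp_rot: [179.9, -0.1, 29.7]
wrist_force: [-0.0, 0.3, 0.6]
opening: 0.051
grasp_force: 0.0
time: 7.75
ee_pos: [0.4546, -0.1589, 0.047]
tcp_rot: [179.9, -0.1, 29.7]
wrist_force: [-0.7, 0.5, 6.5]
opening: 0.0387
grasp_force: 30.1
```

```bash

echo '{"dx":[0,0,0,0,0],"dy":[0,0,0,0,0],"dz":[-0.015,-0.045,-0.08,-0.11,-0.13],"turn":[0,0,0,0,0],"jaw":[0.03,0.03,0.03,0.03,0.03]}' > m.json && python3 -m pendant m.json
echo '{"dx":[0.02,0.05,0.08,0.11,0.14],"dy":[-0.01,-0.025,-0.041,-0.057,-0.073],"dz":[0,0,0,0,0],"turn":[0,0,0,0,0],"jaw":[0.03,0.03,0.03,0.03,0.03]}' > m.json && python3 -m pendant m.json
echo '{"dx":[0.03,0.06,0.09,0.12,0.14],"dy":[-0.015,-0.031,-0.047,-0.062,-0.072],"dz":[0,0,0,0,0],"turn":[0,0,0,0,0],"jaw":[0.03,0.03,0.03,0.03,0.03]}' > m.json && python3 -m pendant m.json
echo '{"dx":[0.015,0.03,0.035,0.035,0.035],"dy":[-0.008,-0.015,-0.018,-0.018,-0.018],"dz":[0,0,0,0,0],"turn":[0,0,0,0,0],"jaw":[0.03,0.03,0.03,0.03,0.03]}' > m.json && python3 -m pendant m.json
python3 -c "
from h import *
to(.648,.139,.055,30)"
```

```text
time: 8.17
ee_pos: [0.4543, -0.1589, 0.1792]
tcp_rot: [179.9, -0.1, 29.7]
wrist_force: [-0.1, -0.4, -1.0]
opening: 0.0391
grasp_force: 30.7
time: 8.58
ee_pos: [0.5399, -0.0245, 0.1761]
tcp_rot: [180.0, -0.0, 29.7]
wrist_force: [0.4, -0.8, -0.8]
opening: 0.0391
grasp_force: 30.7
time: 9.0
ee_pos: [0.6262, 0.1086, 0.1754]
tcp_rot: [-180.0, -0.0, 29.8]
wrist_force: [0.6, 0.6, -2.0]
opening: 0.0391
grasp_force: 30.7
time: 9.42
ee_pos: [0.6464, 0.1387, 0.1756]
tcp_rot: [180.0, 0.0, 29.7]
wrist_force: [-0.3, -1.0, -1.1]
opening: 0.0393
grasp_force: 30.7
t 9.42 row [0.0016 0.0005 0.1206] -0.29 dist 0.121 pos [0.6464 0.1387 0.1756] yaw 29.71 q6 162.4 op 0.0393
```

```bash

echo '{"dx":[0.0015,0.0015,0.0015,0.0015,0.0015],"dy":[0,0,0,0,0],"dz":[0.03,0.06,0.09,0.107,0.112],"turn":[0,0,0,0,0],"jaw":[0.03,0.03,0.03,0.03,0.03]}' > m.json && python3 -m pendant m.json
echo '{"dx":[0,0,0,0,0],"dy":[0,0,0,0,0],"dz":[0.003,0.006,0.009,0.011,0.011],"turn":[0,0,0,0,0],"jaw":[0.03,0.03,0.03,0.03,0.03]}' > m.json && python3 -m pendant m.json
python3 -c "
from h import *
to(.648,.139,.052,30)"
```

```text
time: 9.83
ee_pos: [0.6458, 0.1382, 0.0602]
tcp_rot: [-179.9, 0.3, 29.6]
wrist_force: [-0.4, -0.6, -1.3]
opening: 0.0388
grasp_force: 30.7
time: 10.25
ee_pos: [0.6483, 0.1398, 0.0534]
tcp_rot: [180.0, -0.1, 29.7]
wrist_force: [-0.5, -0.0, -1.1]
opening: 0.0395
grasp_force: 30.7
t 10.25 row [-0.0007  0.0005  0.0014] -0.3 dist 0.002 pos [0.6483 0.1398 0.0534] yaw 29.7 q6 162.5 op 0.0395
```

```bash

echo '{"dx":[0,0,0,0],"dy":[0,0,0,0],"dz":[0.001,0.002,0.003,0.003],"turn":[0,0,0,0],"jaw":[0.03,0.03,0.03,0.03]}' > m.json && python3 -m pendant m.json
echo '{"dx":[0,0,0,0,0],"dy":[0,0,0,0,0],"dz":[0,0,0,0,0],"turn":[0,0,0,0,0],"jaw":[0.045,0.06,0.085,0.085,0.085]}' > m.json && python3 -m pendant m.json
echo '{"dx":[0,0,0,0,0],"dy":[0,0,0,0,0],"dz":[-0.02,-0.05,-0.09,-0.13,-0.14],"turn":[0,0,0,0,0],"jaw":[0.085,0.085,0.085,0.085,0.085]}' > m.json && python3 -m pendant m.json
python3 -c "
from h import *
to(.4646,-.0041,.2,57)"
```

```text
time: 10.58
ee_pos: [0.6484, 0.1399, 0.0521]
tcp_rot: [180.0, -0.1, 29.7]
wrist_force: [-3.9, -1.9, 10.4]
opening: 0.0393
grasp_force: 31.7
time: 11.0
ee_pos: [0.648, 0.1398, 0.0496]
tcp_rot: [-180.0, 0.0, 29.7]
wrist_force: [-0.3, 0.1, -0.5]
opening: 0.0852
grasp_force: 0.0
time: 11.42
ee_pos: [0.6494, 0.1401, 0.197]
tcp_rot: [179.9, -0.4, 29.7]
wrist_force: [1.5, -0.7, 1.4]
opening: 0.0849
grasp_force: 0.0
t 11.42 row [-0.2319  0.0337 -0.0047] -27.3 dist 0.234 pos [0.6494 0.1401 0.197 ] yaw 29.7 q6 162.5 op 0.0849
```

```bash

echo '{"dx":[-0.232,-0.232,-0.232,-0.232,-0.232],"dy":[0.034,0.034,0.034,0.034,0.034],"dz":[0,0,0,0,0],"turn":[-35,-35,-35,-35,-35],"jaw":[0.085,0.085,0.085,0.085,0.085]}' > m.json && python3 -m pendant m.json
echo '{"dx":[0,0,0,0,0],"dy":[0,0,0,0,0],"dz":[0,0,0,0,0],"turn":[-35,-35,-35,-35,-35],"jaw":[0.085,0.085,0.085,0.085,0.085]}' > m.json && python3 -m pendant m.json
echo '{"dx":[0,0,0,0,0],"dy":[0,0,0,0,0],"dz":[0,0,0,0,0],"turn":[-35,-35,-35,-35,-35],"jaw":[0.085,0.085,0.085,0.085,0.085]}' > m.json && python3 -m pendant m.json
python3 -c "
from h import *
to(.4646,-.0041,.2,146.7)"
```

```text
time: 11.83
ee_pos: [0.4823, 0.0106, 0.1893]
tcp_rot: [180.0, 0.0, 65.1]
wrist_force: [0.0, 0.1, 1.6]
opening: 0.0848
grasp_force: 0.0
time: 12.25
ee_pos: [0.4839, 0.0113, 0.1898]
tcp_rot: [180.0, 0.0, 100.1]
wrist_force: [-0.2, 0.6, 0.4]
opening: 0.0853
grasp_force: 0.0
time: 12.67
ee_pos: [0.484, 0.0114, 0.1897]
tcp_rot: [180.0, 0.0, 135.1]
wrist_force: [0.2, -0.2, -0.3]
opening: 0.0845
grasp_force: 0.0
t 12.67 row [ 0.0028 -0.0246 -0.0103] -11.63 dist 0.027 pos [0.484  0.0114 0.1897] yaw 135.07 q6 46.3 op 0.0845
```

```bash

echo '{"dx":[0.003,0.003,0.003,0.003,0.003],"dy":[-0.025,-0.025,-0.025,-0.025,-0.025],"dz":[0,0,0,0,0],"turn":[-11.6,-11.6,-11.6,-11.6,-11.6],"jaw":[0.085,0.085,0.085,0.085,0.085]}' > m.json && python3 -m pendant m.json
python3 - <<'E'
from h import *
to(.4646,-.0041,.034,146.7)
i=bot.camera_info("wrist");im=bot.camera("wrist");cv2.imwrite("pics/w3.png",im)
h=cv2.cvtColor(im,cv2.COLOR_BGR2HSV);m=(h[...,2]>140)&(h[...,1]<60)
m=cv2.morphologyEx(m.astype(np.uint8),cv2.MORPH_OPEN,np.ones((3,3)))
for c in rects(m,800,60000): print(np.round(c.reshape(-1,2).mean(0)),cv2.contourArea(c),wrect(i,c,.04))
E
```

```text
time: 13.08
ee_pos: [0.4643, -0.0039, 0.1897]
tcp_rot: [180.0, 0.0, 146.1]
wrist_force: [-0.2, 0.5, 0.6]
opening: 0.0848
grasp_force: 0.0
t 13.08 row [-0.0003 -0.      0.1557] -0.55 dist 0.156 pos [ 0.4643 -0.0039  0.1897] yaw 146.15 q6 33.4 op 0.0848
[283. 312.] 1680.5 [599.6 -68.6  79.1  79.1  -6.9]
[342. 292.] 1548.5 [605.6   8.7  79.3  34.4  -7.4]
[261. 187.] 3681.5 [466.   -2.8  69.   45.  -33.9]
[389.  61.] 3808.5 [434.  147.   75.8  45.1  -7.3]
```

View pics/w3.png

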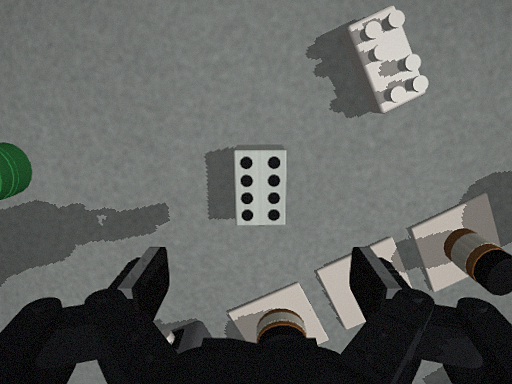

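The aluminium block with 2x4 wells is at (261,187), giving (466,-3) mm and 69x45 mm as expected. The rack (389,61) is well clear. The bottle and jar stand on the outer tiles.

```bash

echo '{"dx":[-0.001,-0.001,-0.001,-0.001,-0.001],"dy":[0.002,0.002,0.002,0.002,0.002],"dz":[0.035,0.07,0.11,0.135,0.155],"turn":[-0.5,-0.5,-0.5,-0.5,-0.5],"jaw":[0.085,0.085,0.085,0.085,0.085]}' > m.json && python3 -m pendant m.json
echo '{"dx":[0,0,0,0,0],"dy":[0,0,0,0,0],"dz":[0,0,0,0,0],"turn":[0,0,0,0,0],"jaw":[0.085,0.085,0.035,0.035,0.035]}' > m.json && python3 -m pendant m.json 50
echo '{"dx":[0,0,0,0,0],"dy":[0,0,0,0,0],"dz":[0,0,0,0,0],"turn":[0,0,0,0,0],"jaw":[0.035,0.035,0.035,0.035,0.035]}' > m.json && python3 -m pendant m.json
echo '{"dx":[0,0,0,0,0],"dy":[0,0,0,0,0],"dz":[-0.015,-0.045,-0.08,-0.1,-0.1],"turn":[0,0,0,0,0],"jaw":[0.035,0.035,0.035,0.035,0.035]}' > m.json && python3 -m pendant m.json
python3 -c "
from h import *
to(.635,.028,.135,83)"
```

```text
time: 13.55
ee_pos: [0.4649, -0.0027, 0.0319]
tcp_rot: [-179.9, -0.1, 146.7]
wrist_force: [-0.5, -0.5, 0.0]
opening: 0.0851
grasp_force: 0.0
time: 13.97
ee_pos: [0.467, -0.0029, 0.0364]
tcp_rot: [179.9, 0.1, 146.8]
wrist_force: [1.3, 0.1, 0.6]
opening: 0.051
grasp_force: 0.0
time: 14.38
ee_pos: [0.467, -0.003, 0.0364]
tcp_rot: [179.9, 0.1, 146.8]
wrist_force: [-0.9, 0.4, 6.9]
opening: 0.0446
grasp_force: 52.6
time: 14.8
ee_pos: [0.468, -0.003, 0.1399]
tcp_rot: [179.8, 0.4, 146.8]
wrist_force: [-0.1, 0.4, -2.7]
opening: 0.045
grasp_force: 52.2
t 14.8 row [-0.1227  0.1173  0.0062] 63.79 dist 0.17 pos [ 0.468  -0.003   0.1399] yaw 146.79 q6 32.8 op 0.045
```

```bash

echo '{"dx":[-0.025,-0.05,-0.075,-0.1,-0.1227],"dy":[0.024,0.048,0.072,0.095,0.1173],"dz":[0,0,0,0,0],"turn":[7,14,21,28,35],"jaw":[0.035,0.035,0.035,0.035,0.035]}' > m.json && python3 -m pendant m.json
echo '{"dx":[0,0,0,0,0],"dy":[0,0,0,0,0],"dz":[0,0,0,0,0],"turn":[7,14,21,28.8,28.8],"jaw":[0.035,0.035,0.035,0.035,0.035]}' > m.json && python3 -m pendant m.json
echo '{"dx":[0,0,0],"dy":[0,0,0],"dz":[0,0,0],"turn":[0,0,0],"jaw":[0.035,0.035,0.035]}' > m.json && python3 -m pendant m.json
python3 -c "
from h import *
to(.635,.028,.0414,83)"
```

```text
time: 15.22
ee_pos: [0.6343, 0.0283, 0.1336]
tcp_rot: [-180.0, -0.0, 111.5]
wrist_force: [0.1, -0.2, -2.5]
opening: 0.0453
grasp_force: 52.2
time: 15.63
ee_pos: [0.6326, 0.028, 0.1336]
tcp_rot: [-179.9, 0.0, 82.7]
wrist_force: [-0.3, -0.2, -2.2]
opening: 0.045
grasp_force: 52.7
time: 15.88
ee_pos: [0.6328, 0.028, 0.1346]
tcp_rot: [-180.0, 0.0, 83.2]
wrist_force: [-0.1, 0.2, -2.8]
opening: 0.0451
grasp_force: 52.7
t 15.88 row [0.0002 0.0022 0.0932] 0.17 dist 0.093 pos [0.6328 0.028  0.1346] yaw 83.17 q6 99.4 op 0.0451
```

```bash

echo '{"dx":[0,0,0,0,0],"dy":[0.002,0.002,0.002,0.002,0.002],"dz":[0.03,0.055,0.075,0.085,0.085],"turn":[0,0,0,0,0],"jaw":[0.035,0.035,0.035,0.035,0.035]}' > m.json && python3 -m pendant m.json
echo '{"dx":[0,0,0,0,0],"dy":[0,0,0,0,0],"dz":[0.003,0.006,0.008,0.01,0.01],"turn":[0,0,0,0,0],"jaw":[0.035,0.035,0.035,0.035,0.035]}' > m.json && python3 -m pendant m.json
python3 -c "
from h import *
to(.635,.028,.0414,83)"
```

```text
time: 16.3
ee_pos: [0.6334, 0.0277, 0.0471]
tcp_rot: [-179.8, 0.0, 83.1]
wrist_force: [-0.3, 0.5, -2.4]
opening: 0.0455
grasp_force: 52.7
time: 16.72
ee_pos: [0.6356, 0.0279, 0.0415]
tcp_rot: [179.9, -0.0, 83.0]
wrist_force: [-1.7, 0.2, 4.6]
opening: 0.0452
grasp_force: 53.4
t 16.72 row [ 0.0001 -0.0006  0.0001] 0.02 dist 0.001 pos [0.6356 0.0279 0.0415] yaw 83.02 q6 99.5 op 0.0452
```

```bash

echo '{"dx":[0,0,0,0,0],"dy":[0,0,0,0,0],"dz":[0,0,0,0,0],"turn":[0,0,0,0,0],"jaw":[0.055,0.07,0.085,0.085,0.085]}' > m.json && python3 -m pendant m.json
echo '{"dx":[0,0,0,0,0],"dy":[0,0,0,0,0],"dz":[-0.02,-0.05,-0.09,-0.13,-0.16],"turn":[0,0,0,0,0],"jaw":[0.085,0.085,0.085,0.085,0.085]}' > m.json && python3 -m pendant m.json
echo '{"dx":[0,0,-0.03,-0.06,-0.09],"dy":[0,0,0,0,0],"dz":[0,0,0,0,0],"turn":[-35,-35,-35,-35,-35],"jaw":[0.085,0.085,0.085,0.085,0.085]}' > m.json && python3 -m pendant m.json
python3 - <<'E'
from h import *
to(.357,.310,.2,202.8)
i=bot.camera_info("wrist");im=bot.camera("wrist");cv2.imwrite("pics/w4.png",im)
E
```

```text
time: 17.13
ee_pos: [0.6349, 0.0278, 0.0398]
tcp_rot: [180.0, -0.0, 83.0]
wrist_force: [0.3, -0.3, 0.2]
opening: 0.0853
grasp_force: 0.0
time: 17.55
ee_pos: [0.635, 0.0278, 0.2033]
tcp_rot: [179.9, -0.0, 83.0]
wrist_force: [0.6, 0.5, 0.9]
opening: 0.0848
grasp_force: 0.0
time: 17.97
ee_pos: [0.6238, -0.0621, 0.1997]
tcp_rot: [180.0, 0.0, 118.4]
wrist_force: [0.3, -0.2, -0.4]
opening: 0.0848
grasp_force: 0.0
t 17.97 row [ 4.543e-01 -5.730e-02 -3.000e-04] -84.35 dist 0.458 pos [ 0.6238 -0.0621  0.1997] yaw 118.45 q6 55.9 op 0.0848
```

View pics/w4.png

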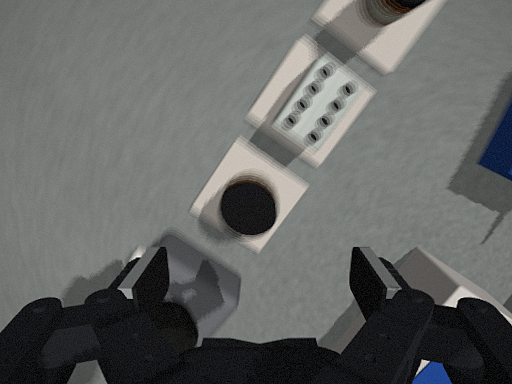

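In this slightly motion-blurred view, the jar is centred on its tile (248,207), the block on the middle tile (318,105), and the bottle on its tile (390,10). Now the cover.

```bash

echo '{"dx":[0.454,0.454,0.454,0.454,0.454],"dy":[-0.057,-0.057,-0.057,-0.057,-0.057],"dz":[0,0,0,0,0],"turn":[-35,-35,-35,-35,-35],"jaw":[0.085,0.085,0.085,0.085,0.085]}' > m.json && python3 -m pendant m.json
echo '{"dx":[0,0,0,0,0],"dy":[0,0,0,0,0],"dz":[0,0,0,0,0],"turn":[-35,-35,-35,-35,-35],"jaw":[0.085,0.085,0.085,0.085,0.085]}' > m.json && python3 -m pendant m.json
python3 -c "
from h import *
to(.357,.310,.2,202.8)"
```

```text
time: 18.43
ee_pos: [0.5026, 0.1098, 0.1997]
tcp_rot: [180.0, 0.0, 153.3]
wrist_force: [0.1, 0.4, 0.7]
opening: 0.0851
grasp_force: 0.0
time: 18.85
ee_pos: [0.5039, 0.109, 0.1999]
tcp_rot: [180.0, 0.0, -171.6]
wrist_force: [-0.5, 1.1, -0.3]
opening: 0.0847
grasp_force: 0.0
t 18.85 row [ 1.160e-01  2.202e-01 -1.000e-04] -14.42 dist 0.249 pos [0.5039 0.109  0.1999] yaw -171.62 q6 3.8 op 0.0847
```

```bash

echo '{"dx":[0.116,0.116,0.116,0.116,0.116],"dy":[0.22,0.22,0.22,0.22,0.22],"dz":[0,0,0,0,0],"turn":[-14.4,-14.4,-14.4,-14.4,-14.4],"jaw":[0.085,0.085,0.085,0.085,0.085]}' > m.json && python3 -m pendant m.json
echo '{"dx":[0.023,0.023,0.023,0.023,0.023],"dy":[0.044,0.044,0.044,0.044,0.044],"dz":[0,0,0,0,0],"turn":[0,0,0,0,0],"jaw":[0.085,0.085,0.085,0.085,0.085]}' > m.json && python3 -m pendant m.json
python3 - <<'E'
from h import *
to(.357,.310,.034,202.8)
i=bot.camera_info("wrist");im=bot.camera("wrist");cv2.imwrite("pics/w5.png",im)
V=cv2.cvtColor(im,cv2.COLOR_BGR2HSV)[...,2]
for c in rects(V<50,300,60000): print(np.round(c.reshape(-1,2).mean(0)),cv2.contourArea(c),wrect(i,c,.006),wrect(i,c,.038))
E
```

```text
time: 19.27
ee_pos: [0.3807, 0.2789, 0.2]
tcp_rot: [180.0, 0.0, -157.6]
wrist_force: [0.5, -0.2, -0.2]
opening: 0.0846
grasp_force: 0.0
time: 19.68
ee_pos: [0.3448, 0.3091, 0.1998]
tcp_rot: [-180.0, 0.0, -157.6]
wrist_force: [-0.2, -0.5, -0.2]
opening: 0.0849
grasp_force: 0.0
t 19.68 row [-0.0116 -0.0037  0.1658] -0.44 dist 0.166 pos [0.3448 0.3091 0.1998] yaw -157.64 q6 19.5 op 0.0849
[260. 333.] 34975.0 [524.7 374.5 742.5 224.7 -67.5] [499.6 365.1 666.3 201.7 -67.5]
[257. 189.] 3153.0 [358.9 312.2  73.2  49.   22.7] [350.8 309.2  65.7  44.   22.7]
```

View pics/w5.png

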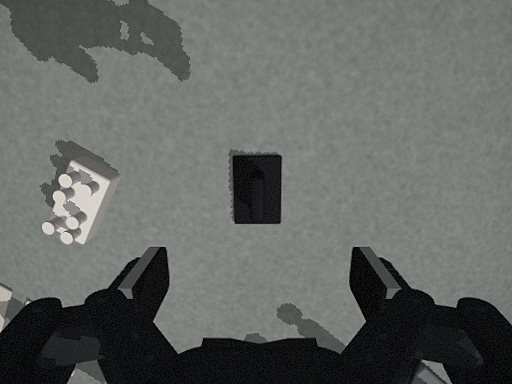

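The black cover is at (257,189) with its grip bar along the image vertical, giving (358,311) mm, 22.7° and 73x49 mm. That matches the top view.

```bash

echo '{"dx":[-0.0133,-0.0133,-0.0133,-0.0133,-0.0133],"dy":[-0.003,-0.003,-0.003,-0.003,-0.003],"dz":[0.035,0.07,0.11,0.14,0.163],"turn":[-0.4,-0.4,-0.4,-0.4,-0.4],"jaw":[0.085,0.085,0.085,0.06,0.05]}' > m.json && python3 -m pendant m.json
echo '{"dx":[0,0,0,0,0],"dy":[0,0,0,0,0],"dz":[0,0,0,0,0],"turn":[0,0,0,0,0],"jaw":[0.04,0.03,0.02,0.008,0.008]}' > m.json && python3 -m pendant m.json 25
echo '{"dx":[0,0,0,0,0],"dy":[0,0,0,0,0],"dz":[0,0,0,0,0],"turn":[0,0,0,0,0],"jaw":[0.008,0.008,0.008,0.008,0.008]}' > m.json && python3 -m pendant m.json
echo '{"dx":[0,0,0,0,0],"dy":[0,0,0,0,0],"dz":[-0.015,-0.045,-0.08,-0.12,-0.12],"turn":[0,0,0,0,0],"jaw":[0.008,0.008,0.008,0.008,0.008]}' > m.json && python3 -m pendant m.json
echo '{"dx":[0,0,0],"dy":[0,0,0],"dz":[0,0,0],"turn":[0,0,0],"jaw":[0.008,0.008,0.008]}' > m.json && python3 -m pendant m.json
python3 - <<'E'
from h import *
to(.635,.028,.2,263)
cv2.imwrite("pics/w6.png",bot.camera("wrist"));cv2.imwrite("pics/top2.png",bot.camera("top"))
im=cv2.imread("pics/top2.png");info=bot.camera_info("top");hsv=cv2.cvtColor(im,cv2.COLOR_BGR2HSV);V=hsv[...,2];S=hsv[...,1]
m=((V>115)&(S<70))
for c in rects(m,80,2500):
    q=c.reshape(-1,2).mean(0)
    if 180<q[0]<300 and 110<q[1]<230: print(np.round(q),[wrect(info,c,z).tolist() for z in(.005,.045)])
cv2.imwrite("pics/crop2.png",cv2.resize(im[100:180,120:360],None,fx=3,fy=3,interpolation=3))
E
```

```text
time: 20.15
ee_pos: [0.3576, 0.3099, 0.0337]
tcp_rot: [-179.9, -0.2, -157.4]
wrist_force: [-0.8, -0.5, 0.3]
opening: 0.0636
grasp_force: 0.0
time: 20.57
ee_pos: [0.3587, 0.3126, 0.0389]
tcp_rot: [180.0, 0.2, -157.2]
wrist_force: [0.5, -1.3, 7.0]
opening: 0.0137
grasp_force: 27.5
time: 20.98
ee_pos: [0.3587, 0.3126, 0.0389]
tcp_rot: [180.0, 0.2, -157.2]
wrist_force: [0.9, -1.7, 7.2]
opening: 0.0136
grasp_force: 27.6
time: 21.4
ee_pos: [0.3595, 0.3138, 0.1653]
tcp_rot: [179.8, 0.6, -157.2]
wrist_force: [1.6, 0.6, 0.1]
opening: 0.0133
grasp_force: 26.6
time: 21.65
ee_pos: [0.3571, 0.3117, 0.1559]
tcp_rot: [-180.0, -0.1, -157.2]
wrist_force: [-0.2, 0.4, -1.1]
opening: 0.0132
grasp_force: 26.5
t 21.65 row [-0.1461 -0.3692 -0.0441] -60.19 dist 0.4 pos [0.3571 0.3117 0.1559] yaw -157.19 q6 18.3 op 0.0132
[195. 209.] [[434.1, 151.4, 80.1, 43.6, -7.0], [432.8, 145.8, 77.7, 42.4, -7.0]]
[234. 151.] [[601.2, 32.9, 88.4, 23.6, 83.2], [595.1, 30.7, 85.9, 22.9, 83.2]]
[201. 148.] [[609.7, 128.9, 60.7, 24.9, 72.1], [603.4, 124.0, 58.9, 24.2, 72.1]]
[272. 140.] [[624.1, -83.7, 89.4, 89.0, -7.0], [617.3, -82.4, 86.8, 86.4, -7.0]]
[236. 133.] [[649.0, 27.3, 89.0, 59.3, 83.3], [641.5, 25.3, 86.5, 57.5, 83.3]]
[200. 124.] [[675.5, 135.3, 88.8, 35.1, 82.6], [667.3, 130.2, 86.3, 34.1, 82.6]]
```

View pics/crop2.png

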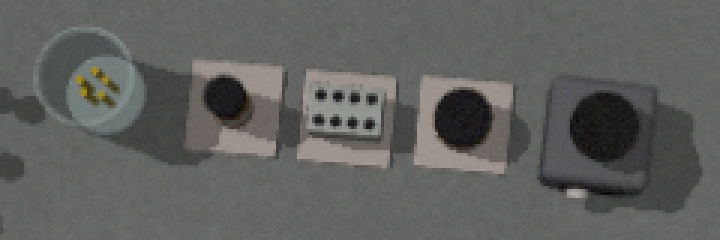

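View pics/w6.png

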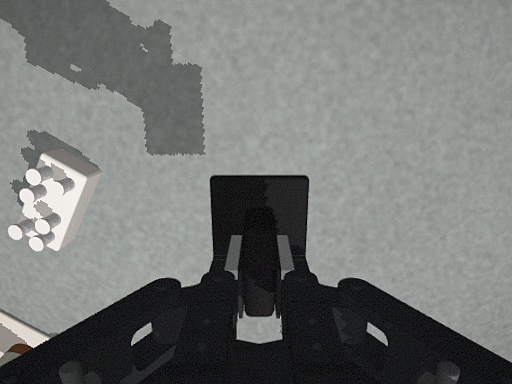

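Bottle, block and jar are centred on their tiles (crop 225,97; 345,109; 463,119), and the cover is held level with its far edge at row 177 of the wrist view. Now I compute the block centre and the cover's offset in the hand.

```bash
python3 - <<'E'
from h import *
im=cv2.imread("pics/top2.png");info=bot.camera_info("top");V=cv2.cvtColor(im,cv2.COLOR_BGR2GRAY)
big=cv2.resize(V[120:155,218:255],None,fx=8,fy=8,interpolation=3)
P=[]
for c in rects(big<75,80,2500):
    x,y=(lambda m:(m["m10"]/m["m00"],m["m01"]/m["m00"]))(cv2.moments(c)); P.append([(x+.5)/8-.5+218,(y+.5)/8-.5+120])
w=onz(info,P,.045)[:,:2]*1000;print(np.round(w,1).tolist(),w.mean(0),cv2.minAreaRect(w.astype(np.float32)))
print("jar",onz(info,[[274.3,139.7]],.049),"bottle",onz(info,[[195,132.3]],.077))
o=bot.get_obs();i=bot.camera_info("wrist");R=Ro.from_euler("xyz",o["tcp_rot"],degrees=True).as_matrix()
e=onz(i,[[211,176.5],[259.5,176.5],[308,176.5]],o["ee_pos"][2]-.0389+.006)
print("edge in tool",np.round((e-o["ee_pos"])@R,4))
E
```

```text
[[608.5, 30.6], [619.9, 5.7], [621.9, 21.8], [623.8, 37.3], [626.3, 52.8], [623.8, -6.5], [617.9, 74.3], [643.8, 2.5], [645.7, 18.7], [647.5, 35.3], [650.0, 50.8]] [629.91235671  29.39602697] ((628.2661743164062, 32.96064758300781), (79.38541412353516, 38.572757720947266), 82.66679382324219)
jar [[ 0.62017322 -0.08328069  0.049     ]] bottle [[0.64318801 0.13597541 0.077     ]]
edge in tool [[ 0.0363 -0.0236  0.033 ]
 [ 0.0362  0.0005  0.033 ]
 [ 0.0362  0.0245  0.033 ]]
```

The wells give the block centre at (635,28) mm and 82.5°, matching the placing. The cover is centred in the hand to within 1 mm.

```bash

echo '{"dx":[-0.01,-0.02,-0.03,-0.04,-0.05],"dy":[-0.025,-0.05,-0.075,-0.1,-0.125],"dz":[-0.03,-0.03,-0.03,-0.03,-0.03],"turn":[-6,-12,-18,-24,-30],"jaw":[0.008,0.008,0.008,0.008,0.008]}' > m.json && python3 -m pendant m.json
python3 -c "
from h import *
to(.635,.028,.18,262.6)"
```

```text
time: 22.17
ee_pos: [0.4525, 0.215, 0.186]
tcp_rot: [180.0, -0.1, -126.9]
wrist_force: [-0.2, 0.0, -0.5]
opening: 0.0135
grasp_force: 26.5
t 22.17 row [ 0.04   -0.2582  0.0059] -29.49 dist 0.261 pos [0.4525 0.215  0.186 ] yaw -126.89 q6 -27.7 op 0.0135
```

```bash

echo '{"dx":[0.005,0.01,0.015,0.02,0.025],"dy":[-0.03,-0.065,-0.1,-0.13,-0.16],"dz":[0,0,0,0,0],"turn":[-6,-12,-18,-24,-29.5],"jaw":[0.008,0.008,0.008,0.008,0.008]}' > m.json && python3 -m pendant m.json
echo '{"dx":[0,0],"dy":[0,0],"dz":[0,0],"turn":[0,0],"jaw":[0.008,0.008]}' > m.json && python3 -m pendant m.json
python3 -c "
from h import *
to(.635,.028,.18,262.6)"
```

```text
time: 22.58
ee_pos: [0.565, 0.0979, 0.1856]
tcp_rot: [179.9, -0.0, -97.4]
wrist_force: [-0.0, -0.1, -1.5]
opening: 0.0133
grasp_force: 26.5
time: 22.75
ee_pos: [0.5647, 0.0982, 0.1853]
tcp_rot: [179.9, -0.0, -97.9]
wrist_force: [-0.5, 0.8, -0.1]
opening: 0.0136
grasp_force: 26.5
t 22.75 row [ 0.0599 -0.0793  0.0051] -0.45 dist 0.099 pos [0.5647 0.0982 0.1853] yaw -97.85 q6 -72.3 op 0.0136
```

```bash

echo '{"dx":[0.02,0.04,0.06,0.06,0.06],"dy":[-0.026,-0.053,-0.079,-0.079,-0.079],"dz":[0,0,0,0,0],"turn":[0,0,-0.4,-0.4,-0.4],"jaw":[0.008,0.008,0.008,0.008,0.008]}' > m.json && python3 -m pendant m.json
echo '{"dx":[0,0,0,0,0],"dy":[0,0,0,0,0],"dz":[0.02,0.04,0.06,0.075,0.08],"turn":[0,0,0,0,0],"jaw":[0.008,0.008,0.008,0.008,0.008]}' > m.json && python3 -m pendant m.json
echo '{"dx":[0,0,0],"dy":[0,0,0],"dz":[0,0,0],"turn":[0,0,0],"jaw":[0.008,0.008,0.008]}' > m.json && python3 -m pendant m.json
python3 -c "
from h import *
to(.635,.028,.084,262.6)"
```

```text
time: 23.17
ee_pos: [0.6345, 0.0292, 0.1854]
tcp_rot: [179.9, -0.0, -97.4]
wrist_force: [-0.5, 0.1, 0.2]
opening: 0.0135
grasp_force: 26.5
time: 23.58
ee_pos: [0.6324, 0.0309, 0.1041]
tcp_rot: [179.8, -0.0, -97.2]
wrist_force: [-1.1, -0.1, -1.2]
opening: 0.0138
grasp_force: 26.5
time: 23.83
ee_pos: [0.6349, 0.03, 0.1083]
tcp_rot: [-179.9, 0.0, -97.3]
wrist_force: [-0.1, -0.3, 0.2]
opening: 0.0134
grasp_force: 26.5
t 23.83 row [ 0.0019 -0.0003  0.0243] 0.13 dist 0.024 pos [0.6349 0.03   0.1083] yaw -97.27 q6 -80.0 op 0.0134
```

```bash

echo '{"dx":[0.002,0.0025,0.0025,0.0025,0.0025],"dy":[0,0,0,0,0],"dz":[0.007,0.013,0.017,0.02,0.02],"turn":[0,0,0,0,0],"jaw":[0.008,0.008,0.008,0.008,0.008]}' > m.json && python3 -m pendant m.json
echo '{"dx":[0,0,0,0,0],"dy":[0,0,0,0,0],"dz":[0.001,0.002,0.003,0.004,0.004],"turn":[0,0,0,0,0],"jaw":[0.008,0.008,0.008,0.008,0.008]}' > m.json && python3 -m pendant m.json
python3 -c "
from h import *
to(.635,.028,.084,262.6)"
```

```text
time: 24.25
ee_pos: [0.6338, 0.0268, 0.0856]
tcp_rot: [179.9, -0.0, -97.3]
wrist_force: [-0.5, -0.7, -0.0]
opening: 0.0136
grasp_force: 26.5
time: 24.67
ee_pos: [0.6345, 0.0269, 0.084]
tcp_rot: [-179.9, 0.0, -97.3]
wrist_force: [-2.5, -1.2, 5.7]
opening: 0.0133
grasp_force: 27.5
t 24.67 row [-0.0012 -0.0004  0.    ] 0.1 dist 0.001 pos [0.6345 0.0269 0.084 ] yaw -97.3 q6 -80.3 op 0.0133
```

```bash

echo '{"dx":[0,0,0,0,0],"dy":[0,0,0,0,0],"dz":[0,0,0,0,0],"turn":[0,0,0,0,0],"jaw":[0.02,0.035,0.05,0.05,0.05]}' > m.json && python3 -m pendant m.json
echo '{"dx":[0,0,0,0,0],"dy":[0,0,0,0,0],"dz":[-0.015,-0.04,-0.08,-0.12,-0.12],"turn":[0,0,0,0,0],"jaw":[0.05,0.05,0.05,0.05,0.05]}' > m.json && python3 -m pendant m.json
echo '{"dx":[0.04,0.08,0.12,0.16,0.2],"dy":[0,0,0,0,0],"dz":[0,0,0,0,0],"turn":[0,0,0,0,0],"jaw":[0.05,0.05,0.05,0.05,0.05]}' > m.json && python3 -m pendant m.json
echo '{"dx":[0,0,0,0,0],"dy":[0.04,0.08,0.12,0.16,0.2],"dz":[0,0,0,0,0],"turn":[0,0,0,0,0],"jaw":[0.05,0.05,0.05,0.05,0.05]}' > m.json && python3 -m pendant m.json
python3 - <<'E'
from h import *
to(.635,.028,.2,262.6)
im=bot.camera("top");s=bot.camera("scene")
a=cv2.resize(im[100:190,120:360],None,fx=3,fy=3,interpolation=3);b=cv2.resize(s[190:270,170:410],None,fx=3,fy=3,interpolation=3)
cv2.imwrite("pics/fin.png",np.vstack([a,b]))
info=bot.camera_info("top");V=cv2.cvtColor(im,cv2.COLOR_BGR2HSV)[...,2]
for c in rects(V<50,60,1500):
    m=c.reshape(-1,2).mean(0)
    if 180<m[0]<300 and 110<m[1]<160: print(np.round(m),[wrect(info,c,z).tolist() for z in(.049,.051,.077)])
E
```

```text
time: 25.08
ee_pos: [0.6342, 0.0269, 0.0826]
tcp_rot: [180.0, -0.0, -97.3]
wrist_force: [-0.1, -0.3, -0.8]
opening: 0.0497
grasp_force: 0.0
time: 25.5
ee_pos: [0.6362, 0.027, 0.2116]
tcp_rot: [-179.4, 0.1, -97.3]
wrist_force: [1.5, 0.8, 1.1]
opening: 0.05
grasp_force: 0.0
time: 25.92
ee_pos: [0.6084, -0.1731, 0.2028]
tcp_rot: [-180.0, -0.0, -97.3]
wrist_force: [0.9, -0.9, 0.2]
opening: 0.0501
grasp_force: 0.0
time: 26.33
ee_pos: [0.4087, -0.1458, 0.2022]
tcp_rot: [180.0, 0.0, -97.3]
wrist_force: [0.5, -0.8, 1.9]
opening: 0.0498
grasp_force: 0.0
t 26.33 row [-0.2012 -0.2024  0.0022] 0.09 dist 0.285 pos [ 0.4087 -0.1458  0.2022] yaw -97.31 q6 -102.3 op 0.0498
[274. 139.] [[622.3, -82.5, 53.4, 50.5, -28.5], [621.9, -82.4, 53.3, 50.4, -28.5], [617.4, -81.6, 52.3, 49.4, -28.5]]
[235. 137.] [[631.9, 26.0, 73.5, 48.5, 82.3], [631.6, 25.9, 73.4, 48.4, 82.3], [626.9, 24.6, 71.9, 47.5, 82.3]]
[195. 132.] [[648.8, 140.5, 40.8, 34.0, 43.3], [648.4, 140.2, 40.7, 34.0, 43.3], [643.4, 136.7, 39.9, 33.3, 43.3]]
```

View pics/fin.png

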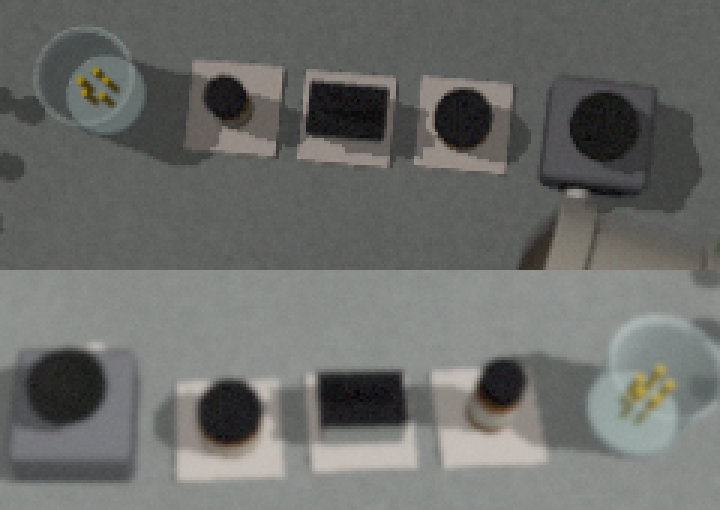

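The final views show the bottle by the beaker, the block with the cover squared on it (345,110), and the jar by the mixer. All three are centred and the cover is within 4 mm and 1° of the block.

```bash
python3 -c "
from workcell import bot
print(bot.job_done())"
```

```text
the job is handed in; nothing more can be done
None
```

The job is handed in (no verdict came back): in the last pictures the bottle stands on the beaker-end tile, the covered block on the middle tile and the jar on the mixer-end tile, all upright, and the sample rack was never touched.

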